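# Steady the contact-print frame with a wedge, then snap its cover shut

### The arm

A 7-joint arm with a two-finger parallel gripper is mounted at the origin on the work surface. World frame = base frame: x ahead of the robot, y to its left, z up, the work surface at z = 0. Lengths are in m, angles in rad, forces in N, time in s.
With the tool pointing down it reaches from about 0.4 to 0.85 m from the base axis. Payload 10.4 kg.
Tool frame: the origin (TCP) lies between the finger pads; the fingertips stand 25 mm ahead of it and the grasp point (between the pads) lies 6 mm ahead of it; z points along the fingers, x is the direction in which the jaws open and shut, and the axes are right-handed (so a half turn about z gives the same grasp; the last joint's range is limited). The gripper opens to 85 mm and grips with 20 to 120 N. Pads are 22 mm wide; open, the fingers measure 114 mm over their backs; the gripper's body (76 mm by 85 mm) begins 54 mm behind the grasp point. The pads swing forward as they close: fully open they stand 13 mm farther back than shut.
Start: joints at [-1.148, 0.332, -0.065, 1.46, 0.022, 1.35, -0.088], TCP at [0.269, 0.564, 0.221] pointing down, gripper open.
Joint ranges: [-2.6, 2.6], [-0.5, 2.12], [-1.47, 1.34], [0.16, 2.42], [-1.27, 4.41], [0.06, 2.06], [-2.6, 2.6]. Speed limits (rad/s): [2.22, 2.22, 2.79, 2.79, 3.14, 3.14, 3.14].

### API

Orientations are given as a rotation vector (axis times angle).
In Python, from cell import manip gives the robot as it stands. Calls block until the motion is done:
- manip.movep(position, orientation): joint-space move of the TCP to a pose.
- manip.move_l(position, frame=None, speed=0.15, f_stop=None): straight line of the TCP; frame=None keeps the orientation; speed is the mean speed in m/s. With f_stop (N) it stops when the force on the tool has changed by that much, and returns True; else False.
- manip.movej(angles): joint-space move.
- manip.gripper_to(opening, grasp_force=None): opening from 0.0 (shut) to 1.0 (fully open); grasp_force is the grip in N (None keeps the last); returns when the fingers have stopped.
- manip.wait(seconds).
- manip.ik(position, orientation): joint angles nearest the present ones, or None.
- manip.observe(): the state.
- manip.read_camera(name): name is "side" or "top" or "wrist"; returns the picture (480x640x3 uint8, red, green, blue); there is no depth.
- manip.camera_params(name): a dict with "mtx" (3x3 intrinsics, pixels), "extrinsics" (4x4, takes a point from camera to world coordinates); the wrist camera has in their place "T_tool_cam" (4x4, takes a point from camera to tool coordinates, whose origin is the TCP and whose axes are the tool frame's). Camera axes: x right, y down, z forward; pixel columns grow to the right and rows downward; lengths in m; the calibration is good to about 2 mm. A picture is of the moment at which its call begins: read the wrist's pose just before it. camera_params takes no time and is no camera call.
A pose or a line that the arm cannot do raises manip.PlanningError and nothing moves.
- manip.close_job(): hands the job in, once; it reports no verdict.
Trained networks look in the newest picture that a camera, given by its name, has taken for a name from the list of things; names that differ only in an ending like _2 or _b are one class to them, and where a whole thing is asked for, a point or a joint stands for the part that bears it (a point fixed in the world has none). Each returns a list of dicts, best first, with "confidence" (0 to 1); they miss things now and then, are a little off and sometimes report something else, mostly with a low value. They report only what shows in the picture. A call takes as long as a camera call. They do not tell look-alikes from the thing itself.
- manip.cut_out(camera, query): "region" (480x640 bool, what is visible of it) and "extent" ([left, top, right, bottom] in pixels, round what is visible of it).
The state is a dict: "time": time; "joint_positions": joint angles; "qvel": joint speeds; "effort": joint torques, N m; "tool_pos": TCP position; "ee_rot": TCP orientation; "contact_force": force on the tool from outside, world axes, zero at the start; "torque": the same for the moment, N m; "grip_width": opening from 0.0 (shut) to 1.0 (fully open).
Only numpy, scipy, OpenCV 4.12 (cv2) and the standard library are available. Lean on these libraries where they do the work, as an engineer would, in place of code of your own. Each camera call takes 0.05 s, during which the arm holds its last target.

### The job

The contact-print frame sags at its front and rocks on the bench. Slide the orange wedge, thin end first, under about the middle of the frame's front edge until it jams tight and the frame stands level, then press the glass cover down at the front until the catch holds it shut. Leave the wedge in place and the jar, bottles and measuring cylinder where they stand.

Things in the scene. Friction and masses are not known exactly. Their poses are not given: they have to be found in the camera images.
- bracket: The print frame's steel bench mount, fixed; carries the whole frame. Origin on the bench below the middle of the frame's front edge; x points to the frame's rear (roughly away from the robot), y along the front edge, z up. The wooden bed (260 x 300 x 30 mm) rocks about a hinge line along y, 250 mm behind the front edge and 18 mm above the bench.
- bed_edge (a point): Middle of the bed's lower front edge: 10 mm above the bench at the start (bed sagging 0.032 rad), 18 mm when level, where a firm stop blocks it. Lifting it takes about 4 N here. The space under it is clear between two rubber feet (20 mm in diameter) 130 mm to either side. Axes are the bed's own (x to the rear, y along the edge, z out of its top).
- cover_rail (a point): Centre of the top of the cover's front rail (aluminium, red patch; 36 mm front to back, 300 mm wide, 12 mm thick; glass behind). A spring holds the cover about 0.4 rad open. Shut on a level bed, this point is 66 mm above the bench, 6 mm behind the bed's front edge. Axes are the cover's own: x to the rear, z out of its top, parallel to the bed's z when shut.
- wedge_center (a point): Middle of the loose orange wedge: 100 mm long, 40 mm wide, 4 mm high at the thin end rising evenly to 26 mm at the thick end; about 70 g. The point lies half-way along and across it, 13 mm above its flat underside. Its +x axis points to the thin end, y across, z up. It jams with its thin end about 64 mm behind the bed's front edge; pushing it there takes about 5 to 12 N, rising steeply once it jams.
- jar: Amber glass jar with black cap, 48 mm in diameter, 60 mm high; bystander. Origin at the centre of its underside.
- bottle_grey: Grey bottle, 64 mm in diameter, 160 mm high; bystander. Origin at the centre of its underside.
- bottle_dark: Black bottle, 60 mm in diameter, 150 mm high; bystander. Origin at the centre of its underside.
- bottle_white: White bottle with red cap, 64 mm in diameter, 170 mm high; bystander. Origin at the centre of its underside.
- cylinder: Clear measuring cylinder, 200 mm high, foot 80 mm in diameter; bystander. Origin at the centre of its underside.
- catch (a point): Top of the black catch slot in the bed, 14 mm behind the middle of the front edge, 30 mm above the bed's underside. About 10 N pushes the cover's rail through the spring catch, within its last 10 mm of travel. The cover's hinge line runs along y, straight above the bed's, 36 mm above the bed's underside; cover_rail lies 244 mm in front of it along the cover and 12 mm out.
There are look-alikes about, which are no part of the job. Of the things like the part that bears wedge_center, leave any that is turquoise; of the rest the smaller one is meant.

How it is judged:
On the way, in this order (a step that is already met when the one before it is completed fails the run):
1. the wedge is jammed under the middle of the front edge and the frame stands level, cover still up (angle between bed_edge's own z axis and vertical below 0.007 rad and contact force between wedge and bracket above 1.5 N and angle between wedge_center's own z axis and vertical below 0.12 rad and y of wedge_center in the frame of bed_edge between -0.07 and 0.07 m and angle between the z axis of cover_rail and the z axis of bed_edge, either way round above 0.15 rad), for 0.3 s.
2. the cover is pressed fully down (angle between the z axis of cover_rail and the z axis of bed_edge, either way round below 0.025 rad and angle between bed_edge's own z axis and vertical below 0.007 rad), for 0.2 s.
At the end, for the whole second after the job is handed in: The wedge lies flat (within 7 degrees), at rest, bearing under the frame's front edge (more than 1.5 N) within 70 mm of its middle; the bed is level (within 0.007 rad; it sagged 0.032) and the cover is held shut by its catch (within 0.025 rad of parallel to the bed) (all of step 2 and contact force between wedge and bracket above 1.5 N and angle between wedge_center's own z axis and vertical below 0.12 rad and y of wedge_center in the frame of bed_edge between -0.07 and 0.07 m and linear speed of wedge below 0.02 m/s); the robot touches nothing.
It fails at once if a jar, bottle or the measuring cylinder is moved more than 40 mm (distance of any of jar, bottle_grey, bottle_dark, bottle_white, cylinder from where it was at the start of the episode above 0.04 m).
It also fails if it takes over 64 s, if anything falls off the work surface, if the arm or the gripper's body presses on something with over 40 N, if the wrist force passes 120 N, or if a joint passes its speed limit or range.

## Working session

There is one attempt and no reset: what is moved stays moved. The work goes in short steps, each a Python script; the robot and the scene stay as the last script left them, time stands still between calls to the robot, and variables do not carry over. Pictures are saved under pics/ and viewed, and the job is handed in when it is done.

```bash
ls; mkdir -p pics; python3 - <<'E'
from cell import manip
import cv2
s=manip.observe();print(s['time'],s['tool_pos'],s['ee_rot'],s['contact_force'])
for c in('side','top','wrist'):
    im=manip.read_camera(c);cv2.imwrite(f'pics/{c}0.png',im[:,:,::-1])
    print(c,manip.camera_params(c))
E
```

```text
pics
0.0 [0.26931749 0.56357236 0.22040212] [ 2.65685732e+00  1.67499020e+00 -1.83449176e-03] [-0.96578925  0.44315409 -0.11098893]
side {'mtx': array([[479.35915652,   0.        , 325.65138247],
       [  0.        , 479.35915652, 234.3778574 ],
       [  0.        ,   0.        ,   1.        ]]), 'extrinsics': array([[ 0.89017788, -0.23474572,  0.39048404,  0.08032396],
       [-0.45552109, -0.44132606,  0.77313119, -0.80412367],
       [-0.00915845, -0.866098  , -0.49979032,  0.60501398],
       [ 0.        ,  0.        ,  0.        ,  1.        ]])}
top {'mtx': array([[443.77864962,   0.        , 319.61693703],
       [  0.        , 443.77864962, 236.98400851],
       [  0.        ,   0.        ,   1.        ]]), 'extrinsics': array([[-0.02405555, -0.99332148,  0.112844  ,  0.39131108],
       [-0.99967596,  0.02296106, -0.01098893,  0.00170828],
       [ 0.00832452, -0.11307178, -0.99355195,  1.08804519],
       [ 0.        ,  0.        ,  0.        ,  1.        ]])}
wrist {'mtx': array([[375.06745764,   0.        , 320.20809644],
       [  0.        , 375.06745764, 235.572422  ],
       [  0.        ,   0.        ,   1.        ]]), 'T_tool_cam': array([[ 9.99999369e-01,  1.96246245e-04, -1.10614695e-03,
         1.14235218e-03],
       [ 1.53101265e-04,  9.51631279e-01,  3.07242390e-01,
        -7.96453829e-02],
       [ 1.11293921e-03, -3.07242365e-01,  9.51630648e-01,
        -1.51935987e-01],
       [ 0.00000000e+00,  0.00000000e+00,  0.00000000e+00,
         1.00000000e+00]])}
```

View pics/top0.png

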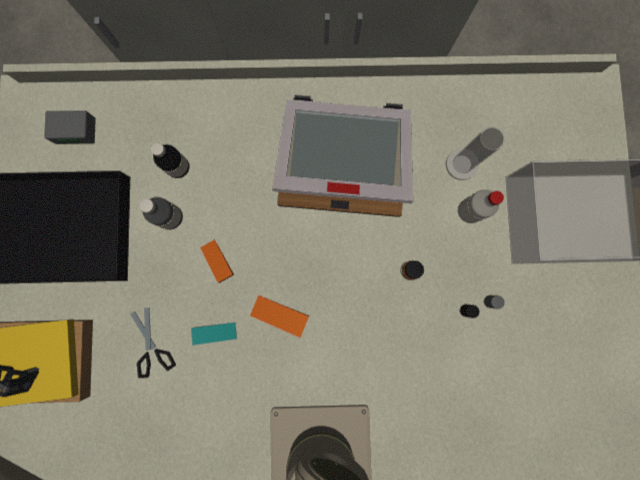

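View pics/side0.png

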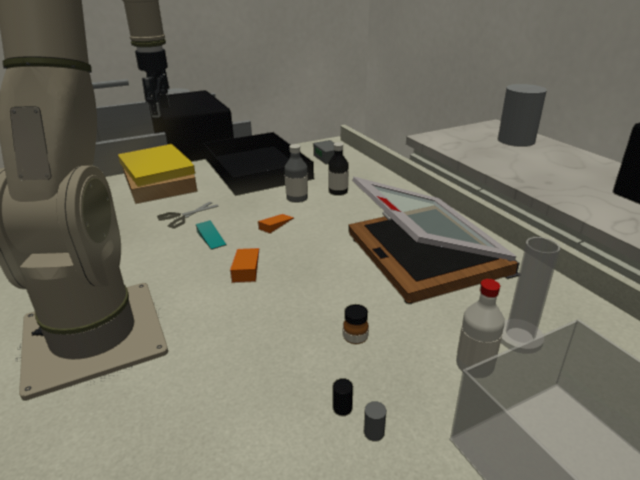

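```bash
python3 - <<'E'
from cell import manip
import cv2,numpy as np
for c in('top','side'):
    manip.read_camera(c)
    P=manip.camera_params(c);K=P['mtx'];T=P['extrinsics']
    for q,h in(('wedge_center',.012),('jar',0.06),('bracket',.03),('bed_edge',.03),('cover_rail',.1),('bottle_grey',.1),('bottle_dark',.1),('bottle_white',.1),('cylinder',.1)):
        for d in manip.cut_out(c,q):
            r=d['region'];v,u=np.nonzero(r);p=np.array([u.mean(),v.mean(),1]);ray=T[:3,:3]@np.linalg.solve(K,p);w=T[:3,3]+ray*(h-T[2,3])/ray[2]
            print(c,q,round(d['confidence'],2),np.round(d['extent']),len(u),w.round(3))
E
```

```text
top wedge_center 0.95 [251. 296. 314. 336.] 1346 [0.327 0.092 0.012]
top wedge_center 0.93 [202. 235. 232. 284.] 690 [0.462 0.241 0.012]
top wedge_center 0.93 [190. 321. 239. 344.] 766 [0.291 0.247 0.012]
top jar 0.95 [399. 265. 423. 282.] 365 [ 0.428 -0.22   0.06 ]
top bracket 0.91 [274.  96. 413. 216.] 14147 [ 0.707 -0.076  0.03 ]
top cover_rail 0.59 [273.  99. 413. 203.] 12393 [ 0.7   -0.073  0.1  ]
top bottle_grey 0.6 [140. 199. 184. 230.] 1018 [0.568 0.346 0.1  ]
top bottle_grey 0.2 [150. 143. 191. 178.] 989 [0.689 0.328 0.1  ]
top bottle_dark 0.87 [150. 142. 188. 180.] 921 [0.688 0.328 0.1  ]
top bottle_white 0.91 [460. 186. 502. 221.] 1054 [ 0.568 -0.373  0.1  ]
top cylinder 0.74 [446. 123. 504. 177.] 1632 [ 0.69  -0.369  0.1  ]
top cylinder 0.53 [274.  98. 416. 216.] 14203 [ 0.684 -0.07   0.1  ]
side wedge_center 0.92 [256. 216. 293. 234.] 389 [0.449 0.23  0.012]
side wedge_center 0.73 [197. 219. 226. 251.] 496 [0.288 0.247 0.012]
side wedge_center 0.6 [229. 245. 258. 282.] 894 [0.321 0.075 0.012]
side jar 0.75 [344. 306. 368. 345.] 871 [ 0.411 -0.259  0.06 ]
side bed_edge 0.67 [347. 178. 519. 302.] 11902 [ 0.713 -0.066  0.03 ]
side cover_rail 0.64 [349. 178. 518. 262.] 4967 [ 0.71  -0.075  0.1  ]
side bottle_grey 0.79 [286. 139. 311. 206.] 1091 [0.543 0.286 0.1  ]
side bottle_dark 0.36 [351. 179. 520. 259.] 4962 [ 0.71  -0.076  0.1  ]
side bottle_white 0.61 [456. 279. 503. 369.] 2845 [ 0.556 -0.398  0.1  ]
side cylinder 0.56 [500. 235. 558. 350.] 3740 [ 0.697 -0.367  0.1  ]
```

Candidates for the wedge in the top picture: small orange at (217,261), large orange at (280,316) and turquoise at (214,333). By the description it is the small orange one. I'll check it in close crops, which should also show which end is thin.

```bash
cat > h.py <<'E'
from cell import manip
import cv2,numpy as np
from scipy.spatial.transform import Rotation as R
def down(yaw): # jaw axis x at angle yaw, z down
    x=np.array([np.cos(yaw),np.sin(yaw),0]);z=np.array([0,0,-1.]);return R.from_matrix(np.c_[x,np.cross(z,x),z]).as_rotvec()
def cam(c,s=None):
    P=manip.camera_params(c)
    if 'extrinsics' in P: return P['mtx'],P['extrinsics']
    s=s or manip.observe();T=np.eye(4);T[:3,:3]=R.from_rotvec(s['ee_rot']).as_matrix();T[:3,3]=s['tool_pos'];return P['mtx'],T@P['T_tool_cam']
def w(c,uv,h,s=None):
    K,T=cam(c,s);ray=T[:3,:3]@np.linalg.solve(K,np.array([*uv,1.]));return T[:3,3]+ray*(h-T[2,3])/ray[2]
def proj(c,p,s=None):
    K,T=cam(c,s);q=np.linalg.inv(T)@np.append(p,1);q=K@q[:3];return q[:2]/q[2]
E
python3 - <<'E'
from h import *
a=cv2.imread('pics/top0.png')[90:225,260:425];b=cv2.imread('pics/side0.png')[195:290,190:300]
cv2.imwrite('pics/topc.png',cv2.resize(a,(800,654),interpolation=cv2.INTER_CUBIC)[:600])
cv2.imwrite('pics/sidec.png',cv2.resize(b,None,fx=6,fy=6,interpolation=cv2.INTER_CUBIC))
s=manip.observe();print(R.from_rotvec(s['ee_rot']).as_matrix().round(2))
E
```

```text
[[ 0.43  0.9   0.  ]
 [ 0.9  -0.43  0.  ]
 [ 0.    0.   -1.  ]]
```

View pics/sidec.png

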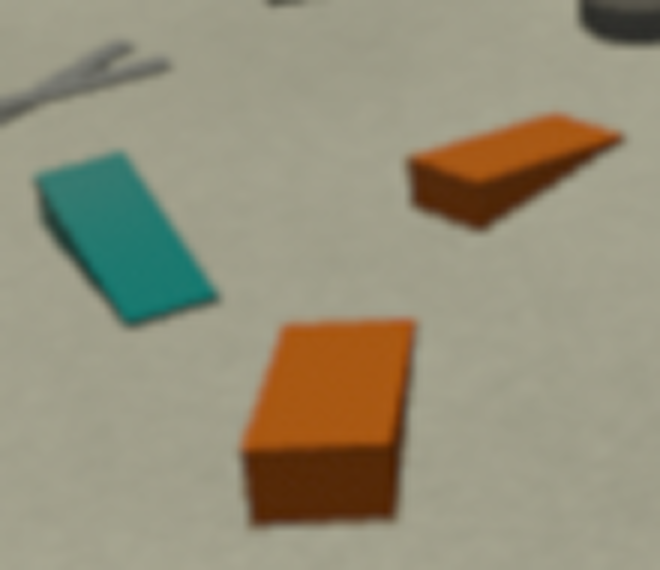

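View pics/topc.png

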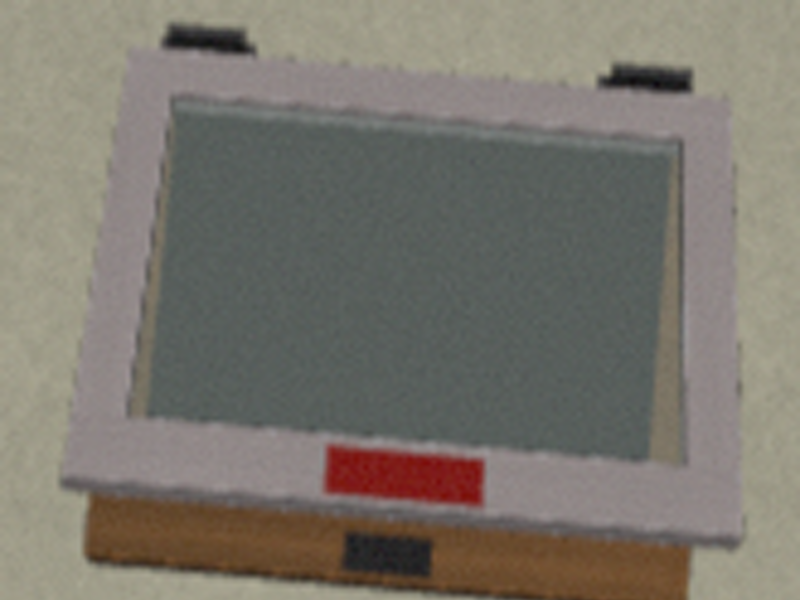

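View pics/wrist0.png

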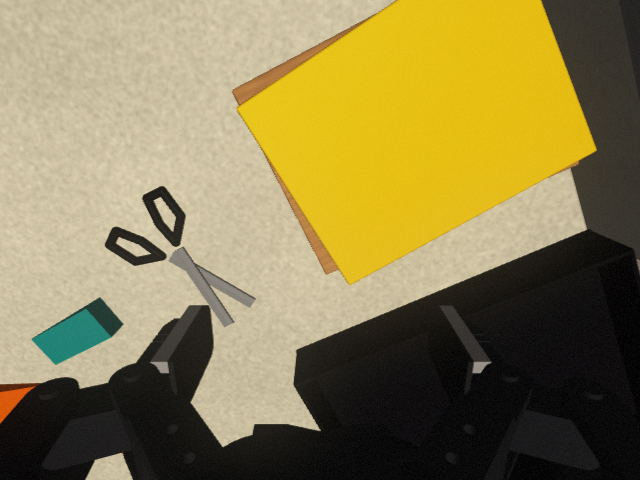

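```bash
python3 - <<'E'
from h import *
print('thick side',w('side',(265,227),.013),'thin',w('side',(288.5,216),.004))
# wedge mask in top
manip.read_camera('top')
for d in manip.cut_out('top','wedge_center'):
    e=d['extent']
    if 195<e[0]<210:
        c=d['region'].astype(np.uint8);cs,_=cv2.findContours(c,0,1);r=cv2.minAreaRect(max(cs,key=len));b=cv2.boxPoints(r)
        for p in b: print(p,w('top',p,0.01))
f=165/800;
def t(u,v):return (260+u*f,90+v*135/654)
for n,(u,v),h in(('bedbotL',(87,558),.01),('bedtopL',(92,495),.04),('slotL',(345,535),.04),('slotR',(432,540),.04),('slotfrontbot',(388,573),.03),('hL',(205,35),.054),('hR',(655,75),.054),('redTL',(328,447),.15),('redTR',(485,460),.15),('redBL',(325,493),.15),('redBR',(483,506),.15),('railFL',(63,483),.15),('railFR',(740,540),.15),('rearL',(135,50),.066),('rearR',(728,97),.066)):
    print(n,np.round(t(u,v),1),w('top',t(u,v),h).round(4))
E
```

```text
thick side [0.42368186 0.21760559 0.013     ] thin [0.50668437 0.26064479 0.004     ]
[199.21257 246.20392] [0.49794648 0.2832906  0.01      ]
[214.3384  238.24298] [0.51659645 0.24661295 0.01      ]
[233.2755  274.22345] [0.42797725 0.20068781 0.01      ]
[218.14967 282.1844 ] [0.40969397 0.23714994 0.01      ]
bedbotL [277.9 205.2] [0.5949 0.0905 0.01  ]
bedtopL [279.  192.2] [0.6209 0.0851 0.04  ]
slotL [331.2 200.4] [ 0.598  -0.0397  0.04  ]
slotR [349.1 201.5] [ 0.5945 -0.0827  0.04  ]
slotfrontbot [340.  208.3] [ 0.5802 -0.061   0.03  ]
hL [302.3  97.2] [0.8517 0.0242 0.054 ]
hR [395.1 105.5] [ 0.8261 -0.2009  0.054 ]
redTL [327.6 182.3] [ 0.6163 -0.0289  0.15  ]
redTR [360. 185.] [ 0.6088 -0.0986  0.15  ]
redBL [327.  191.8] [ 0.5954 -0.027   0.15  ]
redBR [359.6 194.4] [ 0.588 -0.097  0.15 ]
railFL [273.  189.7] [0.6025 0.0892 0.15  ]
railFR [412.6 201.5] [ 0.5701 -0.2105  0.15  ]
rearL [287.8 100.3] [0.8393 0.0587 0.066 ]
rearR [410.2 110. ] [ 0.809  -0.2342  0.066 ]
```

The small orange wedge lies at about (0.463, 0.240), with its thick end towards the robot and its thin end at yaw ≈ 0.47. It measures about 100 x 40 mm, which matches. Next I'll look at it and the frame's front edge with the wrist camera.

```bash
python3 - <<'E'
from h import *
manip.movep([0.50,-0.05,0.27],down(1.465))
s=manip.observe();im=manip.read_camera('wrist');cv2.imwrite('pics/w1.png',im[:,:,::-1]);np.save('s1.npy',s,allow_pickle=True)
print(s['time'],s['joint_positions'])
manip.movep([0.43,0.225,0.20],down(2.04))
s=manip.observe();im=manip.read_camera('wrist');cv2.imwrite('pics/w2.png',im[:,:,::-1]);np.save('s2.npy',s,allow_pickle=True)
print(s['time'],s['joint_positions'])
for d in manip.cut_out('wrist','wedge_center'):print(d['confidence'],d['extent'])
E
```

```text
3.5917 [-0.57641749  0.01639226  0.59756533  1.72917    -0.00936178  1.39903616
  1.4890104 ]
4.7667 [-0.90866129  0.02541316  0.34379692  1.86482725 -0.00862851  1.2521086
  1.47444666]
0.96 [300.7, 186.8, 346.9, 287.6]
0.68 [172.9, 0.7, 313.4, 111.7]
```

View pics/w1.png

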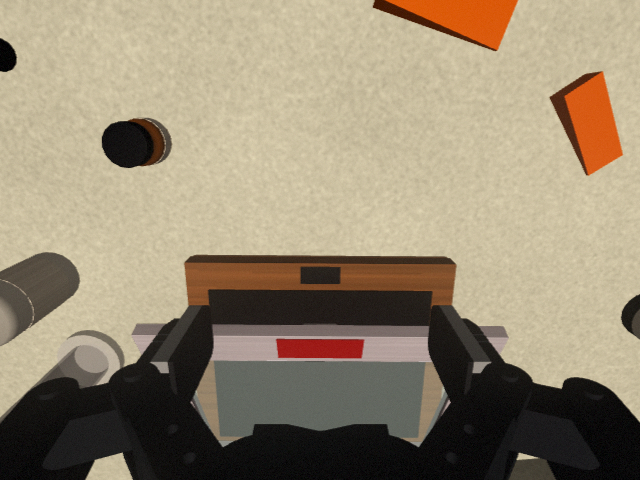

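View pics/w2.png

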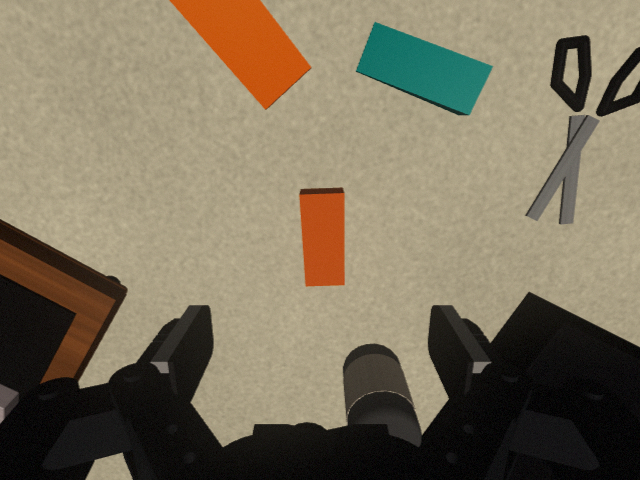

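```bash
python3 - <<'E'
from h import *
s1=np.load('s1.npy',allow_pickle=True).item();s2=np.load('s2.npy',allow_pickle=True).item()
for p,h in (((301,194),.026),((344,193),.026),((306,286),.004),((344.5,285),.004),((301,189),.0),((344,188),0)): print('wedge',p,w('wrist',p,h,s2).round(4))
for n,p,h in(('bl',(455,264),.04),('br',(186,263),.04),('bbl',(448,257),.01),('bbr',(191,256),.01),('slotL',(340,267),.04),('slotR',(300,267),.04),('slotfL',(340,284),.04),('jar',(127,144),.06),('jarbase',(146,141),.0)): print(n,p,w('wrist',p,h,s1).round(4))
a=cv2.imread('pics/w1.png')[245:300,170:470];cv2.imwrite('pics/w1c.png',cv2.resize(a,(800,147),interpolation=cv2.INTER_CUBIC))
E
```

```text
wedge (301, 194) [0.4277 0.2042 0.026 ]
wedge (344, 193) [0.4099 0.2377 0.026 ]
wedge (306, 286) [0.5157 0.2512 0.004 ]
wedge (344.5, 285) [0.4971 0.2857 0.004 ]
wedge (301, 189) [0.4287 0.2033 0.    ]
wedge (344, 188) [0.4096 0.2393 0.    ]
bl (455, 264) [0.5925 0.091  0.04  ]
br (186, 263) [ 0.5606 -0.202   0.04  ]
bbl (448, 257) [0.5962 0.0931 0.01  ]
bbr (191, 256) [ 0.5634 -0.2071  0.01  ]
slotL (340, 267) [ 0.5829 -0.0347  0.04  ]
slotR (300, 267) [ 0.5783 -0.0784  0.04  ]
slotfL (340, 284) [ 0.6033 -0.0365  0.04  ]
jar (127, 144) [ 0.4293 -0.223   0.06  ]
jarbase (146, 141) [ 0.4295 -0.2319  0.    ]
```

View pics/w1c.png

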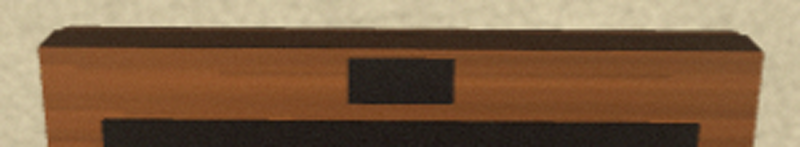

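```bash
python3 - <<'E'
from h import *
a=0.497+np.pi/2
manip.movep([0.438,0.2313,0.10],down(a))
manip.gripper_to(0.75)
print(manip.move_l([0.438,0.2313,0.030],speed=0.1,f_stop=8))
s=manip.observe();print(s['tool_pos'])
manip.gripper_to(0.0,30)
s=manip.observe();print(s['grip_width'],s['contact_force'],s['time'])
manip.move_l([0.438,0.2313,0.07],speed=0.1)
s=manip.observe();print(s['grip_width'],s['contact_force'])
im=manip.read_camera('wrist');cv2.imwrite('pics/w3.png',im[:,:,::-1]);im=manip.read_camera('side');cv2.imwrite('pics/s3.png',cv2.resize(im[150:320,180:420,::-1],(720,510)))
print(manip.observe()['time'])
E
```

```text
False
[0.43835359 0.23147836 0.03046086]
0.00010054340708424782 [ 0.14992066 -0.49028025 -0.34404535] 7.175
0.0014542230070424995 [-0.09929262  0.13538436 -0.64283681]
7.825
```

View pics/w3.png

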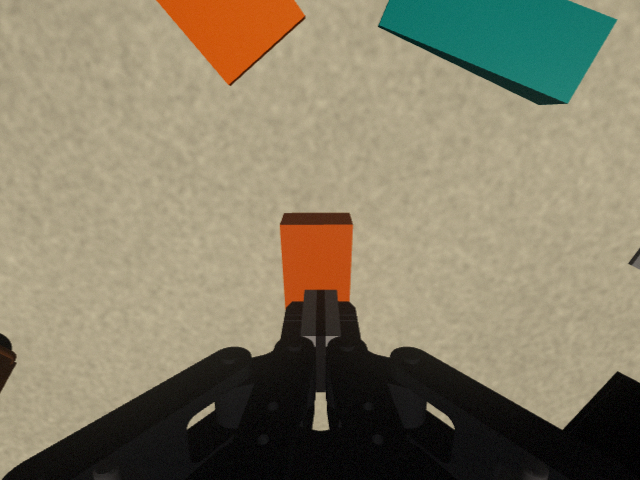

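View pics/s3.png

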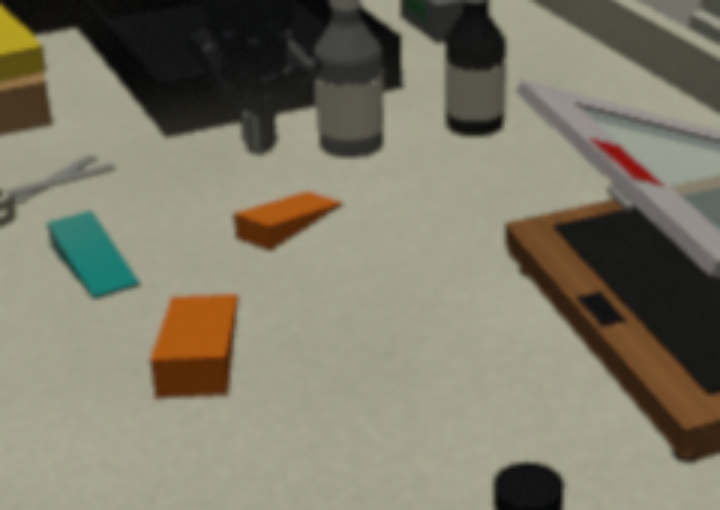

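```bash
python3 - <<'E'
from h import *
s=manip.observe();print(s['tool_pos'],R.from_rotvec(s['ee_rot']).as_matrix().round(3))
P=manip.camera_params('wrist');T=P['T_tool_cam'];K=P['mtx']
for z in(0,.006,.025):
    q=K@(T[:3,:3].T@(np.array([0,0,z])-T[:3,3]));print(z,(q/q[2])[:2])
    print('side',proj('side',s['tool_pos']+[0,0,-z]))
for p,h in (((280,225),.026),((352,225),.026),((281,213),0),((351,213),0)):print(w('wrist',p,h,s))
for p in ((.438,.2313,.02),(.4188,.2210,.026),(.5064,.2685,.004)):print(proj('side',np.array(p)),proj('wrist',np.array(p),s))
E
```

```text
[0.43752262 0.2310302  0.0693077 ] [[-0.477  0.879 -0.001]
 [ 0.879  0.477 -0.001]
 [-0.    -0.001 -1.   ]]
0 [317.49460762 297.96205022]
side [266.63799345 203.92311411]
0.006 [317.58456169 291.9611617 ]
side [266.80594229 206.05636043]
0.025 [317.83419748 275.30781246]
side [267.33233353 212.74245697]
[0.42836184 0.20264383 0.026     ]
[0.4097541  0.23695031 0.026     ]
[0.42929409 0.20081639 0.        ]
[0.40900204 0.23822895 0.        ]
[268.12989204 221.06042431] [318.12540693 259.05873968]
[262.33800925 222.38046007] [318.17783436 225.61432691]
[287.25381812 214.8270161 ] [318.58813695 357.39286071]
```

```bash
python3 - <<'E'
from h import *
im=manip.read_camera('side')[:,:,::-1].copy();im2=manip.read_camera('top')[:,:,::-1].copy()
s=manip.observe();print(s['time'],s['grip_width'])
for z,c in((-.054,(255,0,0)),(0,(0,255,0)),(.025,(0,0,255))):
    p=s['tool_pos']+np.array([0,0,-z]);
    u=proj('side',p);print(z,u);cv2.circle(im,tuple(int(x) for x in u),1,c,-1)
cv2.imwrite('pics/s4.png',cv2.resize(im[40:260,200:350],(546,800))[200:])
a=cv2.imread('pics/w3.png')
P=manip.camera_params('wrist');T=P['T_tool_cam'];K=P['mtx']
for z in(-.054,-.02,0,.025):
  for y in(-.011,.011):
    q=K@(T[:3,:3].T@(np.array([0,y,z])-T[:3,3]));print(y,z,(q/q[2])[:2])
E
```

```text
7.925 -0.0025736509166268406
-0.054 [265.11959987 184.22640972]
0 [266.6688149  203.91334438]
0.025 [267.36283276 212.7327039 ]
-0.011 -0.054 [316.16882589 348.01904163]
0.011 -0.054 [316.40524483 406.83229291]
-0.011 -0.02 [317.06993057 296.39991083]
0.011 -0.02 [317.21661059 345.04960357]
-0.011 0 [317.43516802 275.47754775]
0.011 0 [317.55129481 319.56456087]
-0.011 0.025 [317.7882988 255.2487062]
0.011 0.025 [317.8781498  294.67568649]
```

View pics/s4.png

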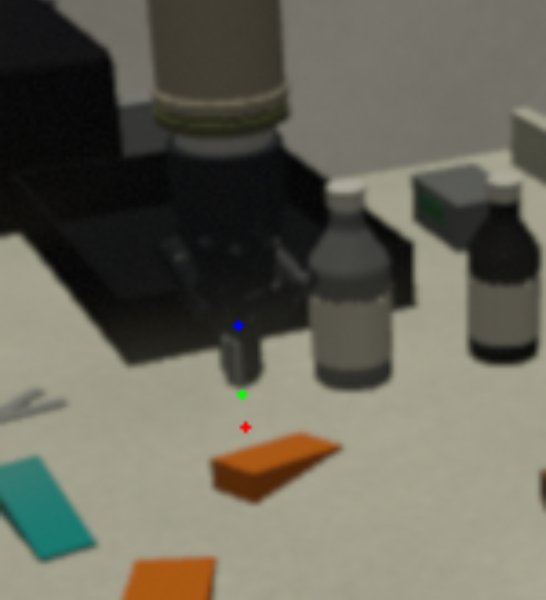

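Both cameras show the closed fingertips about 13 mm behind the reported TCP, not 25 mm ahead of it, so the fingers closed in the air above the wedge. A gentle touch on bare bench will confirm this.

```bash
python3 - <<'E'
from h import *
manip.move_l([0.37,0.19,0.04],speed=0.2)
try:
    print(manip.move_l([0.37,0.19,-0.02],speed=0.05,f_stop=4))
except manip.PlanningError as e: print('PE',e)
s=manip.observe();print(s['tool_pos'],s['contact_force'],s['time'],s['joint_positions'])
im=manip.read_camera('side')[:,:,::-1];cv2.imwrite('pics/s5.png',cv2.resize(im[150:300,180:380],(800,600)))
E
```

```text
True
[ 0.369706    0.18977915 -0.01002689] [-3.21184911 -1.73450943 11.73215659] 9.425 [-0.89737357  0.17368192  0.33211084  2.22786284 -0.0827048   0.75250628
  1.55827557]
```

View pics/s5.png

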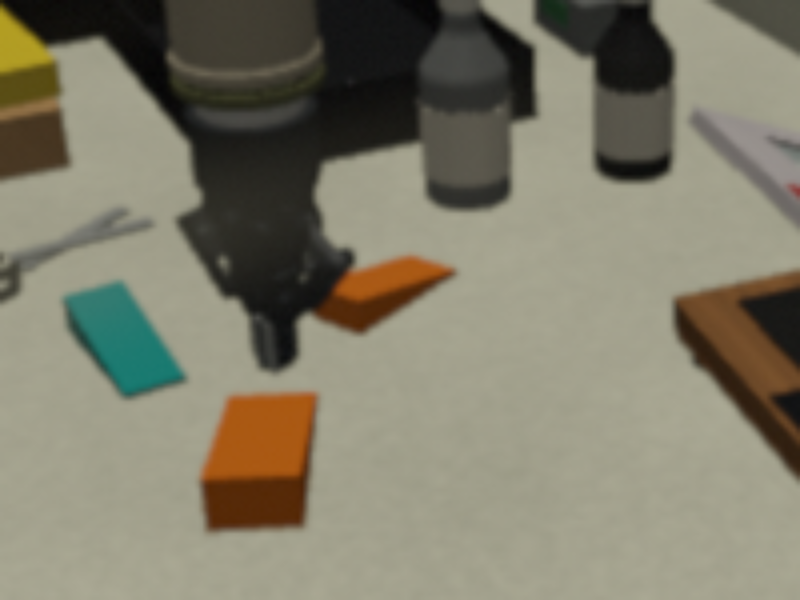

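The bench contact came at a reported z of -0.010, so the tips are about 10–11 mm behind the TCP. I'll re-grasp with that correction.

```bash
python3 - <<'E'
from h import *
a=0.497+np.pi/2
manip.move_l([0.37,0.19,0.05],speed=0.2)
manip.gripper_to(0.75)
manip.movep([0.438,0.2313,0.05],down(a))
print(manip.move_l([0.438,0.2313,-0.006],speed=0.08,f_stop=5))
s=manip.observe();print(s['tool_pos'])
manip.gripper_to(0.0,40)
s=manip.observe();print(s['grip_width'],s['contact_force'],s['tool_pos'],s['time'])
if s['grip_width']>.2:
    manip.move_l([0.438,0.2313,0.03],speed=0.1)
    s=manip.observe();print(s['grip_width'],s['contact_force'],s['tool_pos'],s['time'])
im=manip.read_camera('wrist');cv2.imwrite('pics/w6.png',im[:,:,::-1]);im=manip.read_camera('side')[:,:,::-1];cv2.imwrite('pics/s6.png',cv2.resize(im[150:300,180:380],(800,600)))
print(manip.observe()['time'])
E
```

```text
False
[ 0.43823534  0.23140845 -0.00567305]
0.4548354561752363 [-0.20342689  0.1424511   6.44319409] [ 0.43846365  0.23160042 -0.00531585] 12.1583
0.45638793196792193 [ 0.96827516  0.74786314 -2.23592927] [0.43786367 0.23139956 0.02990603] 12.6667
12.7667
```

View pics/w6.png

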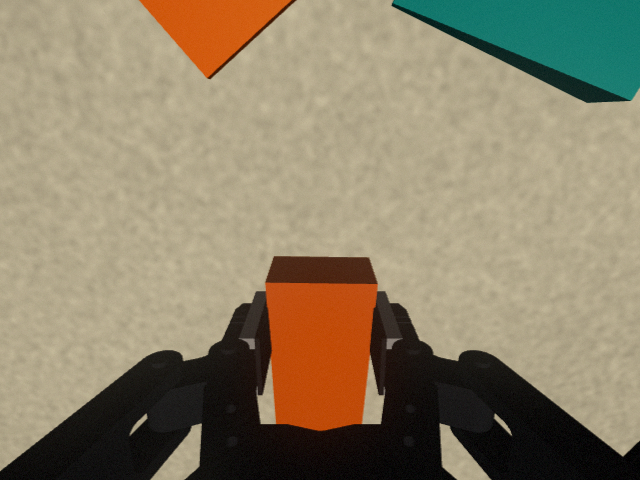

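View pics/s6.png

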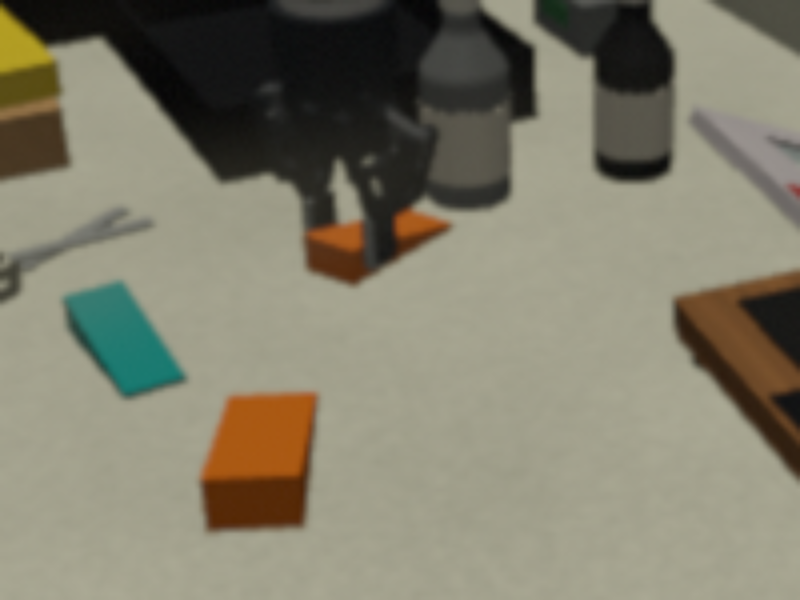

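```bash
cat >> h.py <<'E'
FY=-0.109;fx=np.array([np.cos(FY),np.sin(FY),0]);fy=np.array([-fx[1],fx[0],0]);E0=np.array([.579,-.057,0])
def F(x,y,z): return E0+fx*x+fy*y+np.array([0,0,z])
E
python3 - <<'E'
from h import *
s=manip.observe()
p=(w('wrist',(266,283),.0615,s)+w('wrist',(377,283),.0615,s))/2
d=np.array([.879,.477]);print('thick end rel TCP along',(p-s['tool_pos'])[:2]@d)
a=FY+np.pi/2
manip.move_l([0.438,0.2313,0.06],speed=0.15)
manip.movep(F(-.09,0,.06),down(a))
manip.move_l(F(-.09,0,-.004),speed=0.1,f_stop=4)
s=manip.observe();print(s['tool_pos'],s['contact_force'],s['grip_width'],s['time'])
im=manip.read_camera('wrist');cv2.imwrite('pics/w7.png',im[:,:,::-1]);im=manip.read_camera('side')[:,:,::-1];cv2.imwrite('pics/s7.png',cv2.resize(im[150:300,280:480],(800,600)))
im=manip.read_camera('top')[:,:,::-1];cv2.imwrite('pics/t7.png',cv2.resize(im[170:290,260:420],(800,600)))
E
```

```text
thick end rel TCP along -0.02237435629889081
[ 0.48832447 -0.04663283 -0.00538317] [-1.76963224  0.83171309  7.87449884] 0.45966114842342076 14.875
```

View pics/w7.png

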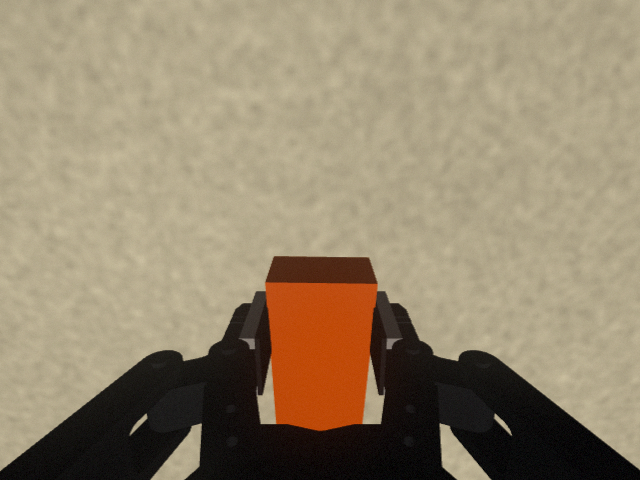

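View pics/s7.png

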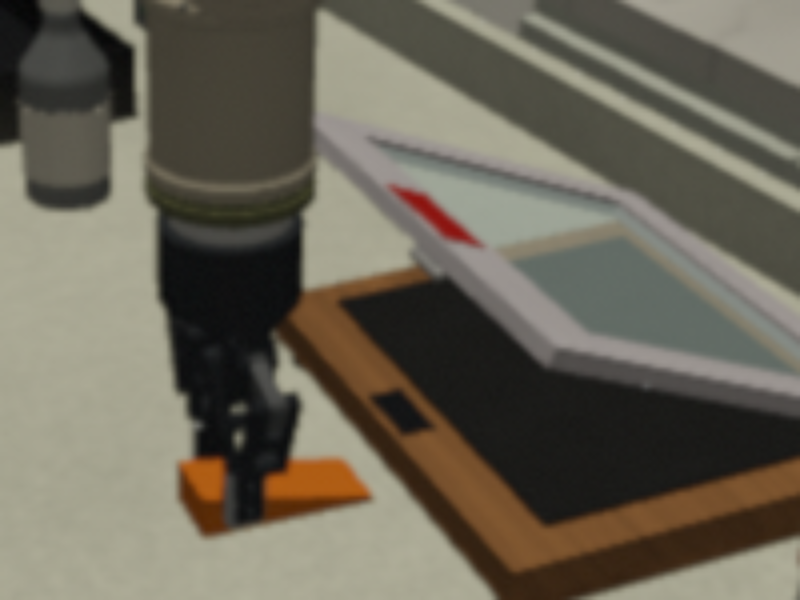

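View pics/t7.png

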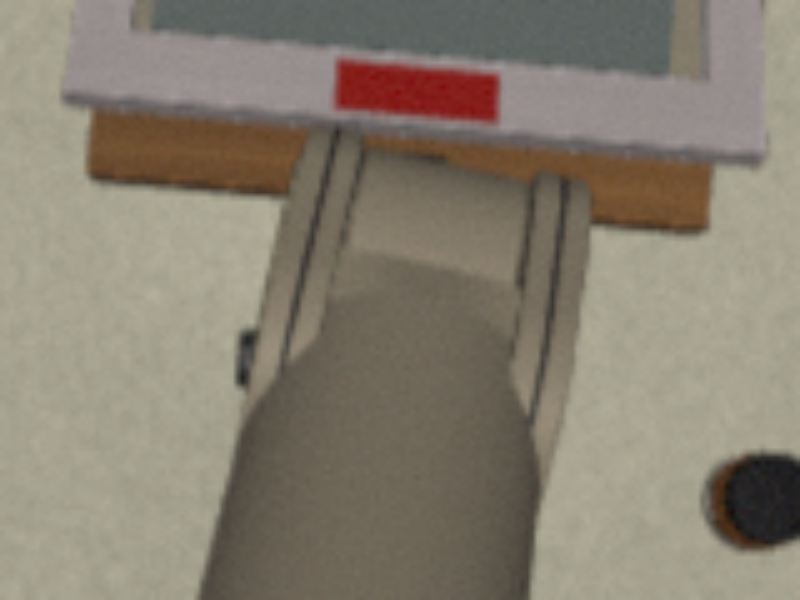

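```bash
cat >> h.py <<'E'
def tilt(th):
    z=np.sin(th)*fx-np.array([0,0,np.cos(th)]);return R.from_matrix(np.c_[fy,np.cross(z,fy),z]).as_rotvec()
E
python3 - <<'E'
from h import *
print(manip.move_l(F(-.072,0,-.005),speed=0.06,f_stop=8))
s=manip.observe();print(s['tool_pos'],s['contact_force'],s['time'])
manip.gripper_to(0.7)
manip.move_l(F(-.075,0,.04),speed=0.12)
for th in(.3,.45,.6):
  for x,z in((-.13,.05),(-.13,.0),(-.03,.0)): print(th,x,z,manip.ik(F(x,0,z),tilt(th)) is not None)
manip.movep(F(-.14,0,.05),tilt(.45))
manip.gripper_to(0)
s=manip.observe();print(s['joint_positions'].round(2),s['time'])
im=manip.read_camera('side')[:,:,::-1];cv2.imwrite('pics/s8.png',cv2.resize(im[150:300,280:480],(800,600)))
im=manip.read_camera('wrist')[:,:,::-1];cv2.imwrite('pics/w8.png',im)
E
```

```text
True
[ 0.49076374 -0.04694753 -0.00532814] [1.62589523 0.16637319 3.56212669] 15.2333
0.3 -0.13 0.05 True
0.3 -0.13 0.0 True
0.3 -0.03 0.0 True
0.45 -0.13 0.05 False
0.45 -0.13 0.0 False
0.45 -0.03 0.0 True
0.6 -0.13 0.05 False
0.6 -0.13 0.0 False
0.6 -0.03 0.0 TrueTraceback (most recent call last):
  File "<stdin>", line 8, in <module>
cell.PlanningError: the arm cannot take that pose within its joint ranges
```

```bash
python3 - <<'E'
from h import *
manip.movep(F(-.14,0,.05),tilt(.3))
manip.gripper_to(0)
s=manip.observe();print(s['joint_positions'].round(2),s['time'])
im=manip.read_camera('side')[:,:,::-1];cv2.imwrite('pics/s8.png',cv2.resize(im[150:300,280:480],(800,600)))
im=manip.read_camera('wrist')[:,:,::-1];cv2.imwrite('pics/w8.png',im);np.save('s8.npy',s,allow_pickle=True)
E
```

```text
[-0.69 -0.16  0.63  2.39  0.25  0.59  1.22] 17.3833
```

View pics/s8.png

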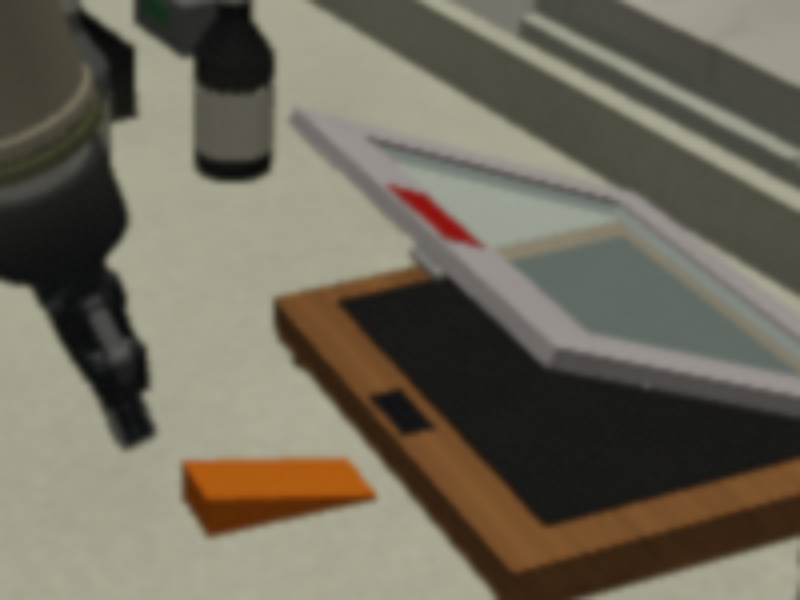

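View pics/w8.png

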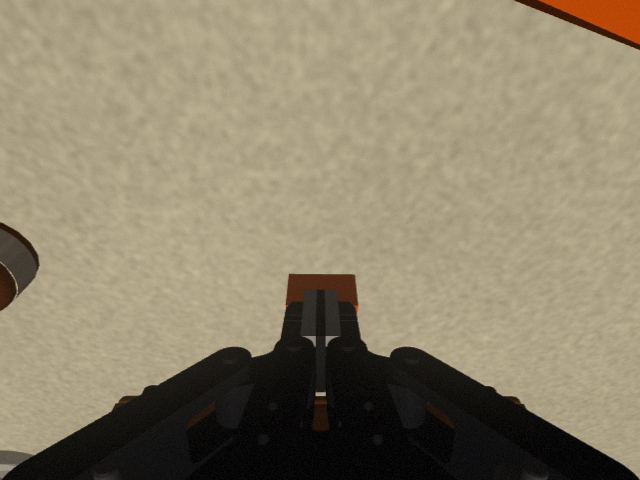

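```bash
python3 - <<'E'
from h import *
manip.move_l(F(-.137,0,-.002),speed=0.1,f_stop=6)
s=manip.observe();print(s['tool_pos'],s['contact_force'],s['time'])
print(manip.move_l(F(-.030,0,-.002),speed=0.035,f_stop=16))
s=manip.observe();print((s['tool_pos']-E0)@fx,(s['tool_pos']-E0)@fy,s['tool_pos'],s['contact_force'],s['time'])
im=manip.read_camera('side')[:,:,::-1];cv2.imwrite('pics/s9.png',cv2.resize(im[150:300,280:480],(800,600)))
E
```

```text
[ 0.44285342 -0.04251254 -0.00189011] [-0.15496358  0.29286445  1.05057969] 18.1583
True
-0.07166458239587387 -0.0001848241139471457 [ 0.50774061 -0.04938775 -0.00314393] [ 0.13678313  0.72462573 -0.08364111] 19.9917
```

View pics/s9.png

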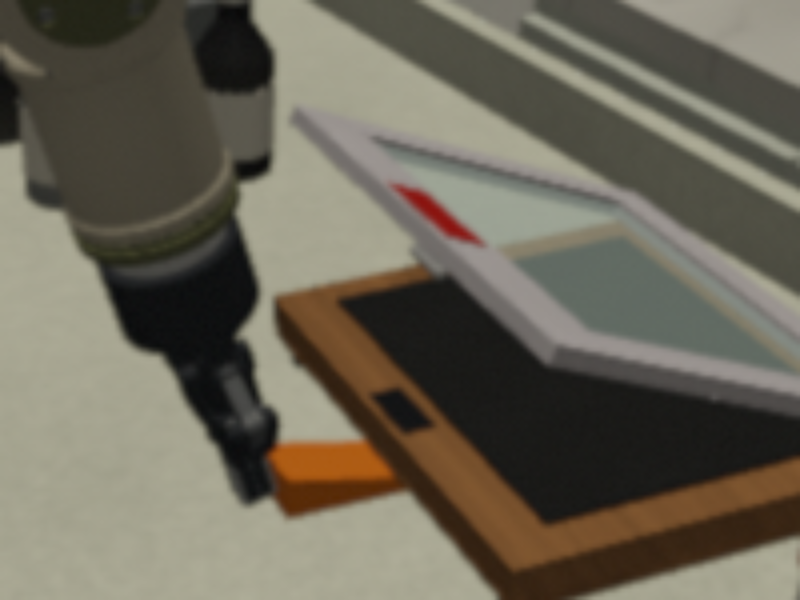

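```bash
python3 - <<'E'
from h import *
for k in range(3):
    r=manip.move_l(F(-.030,0,-.002),speed=0.025,f_stop=22)
    s=manip.observe();x=(s['tool_pos']-E0)@fx;print(r,x,(s['tool_pos']-E0)@fy,s['contact_force'],s['time'])
    if x>-.048: break
im=manip.read_camera('side')[:,:,::-1];cv2.imwrite('pics/s10.png',cv2.resize(im[150:300,280:480],(800,600)))
E
```

```text
True -0.039833481392209644 -0.0002575026879067117 [-0.87426603 -0.0378911   0.38775698] 21.3833
```

View pics/s10.png

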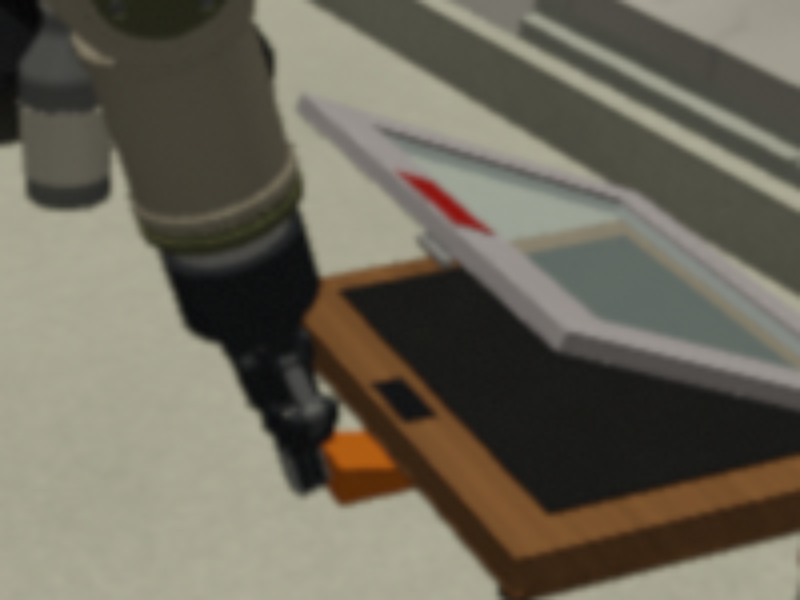

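```bash
python3 - <<'E'
from h import *
r=manip.move_l(F(-.025,0,-.002),speed=0.02,f_stop=25)
s=manip.observe();x=(s['tool_pos']-E0)@fx;print(r,x,s['contact_force'],s['time'])
manip.wait(.3)
s=manip.observe();x=(s['tool_pos']-E0)@fx;print(r,x,s['contact_force'],s['time'])
manip.move_l(F(-.10,0,.03),speed=0.15)
manip.movep(F(-.06,0,.27),down(FY+np.pi/2))
s=manip.observe();im=manip.read_camera('wrist');cv2.imwrite('pics/w11.png',im[:,:,::-1]);np.save('s11.npy',s,allow_pickle=True)
im=manip.read_camera('side')[:,:,::-1];cv2.imwrite('pics/s11.png',cv2.resize(im[150:300,300:540],(800,500)));print(s['time'])
E
```

```text
True -0.03993111952408035 [-0.3537689   0.15453621  0.42043459] 21.8
True -0.040023872607700926 [ 0.31828665  1.08204453 -0.01729848] 22.1
23.6833
```

View pics/w11.png

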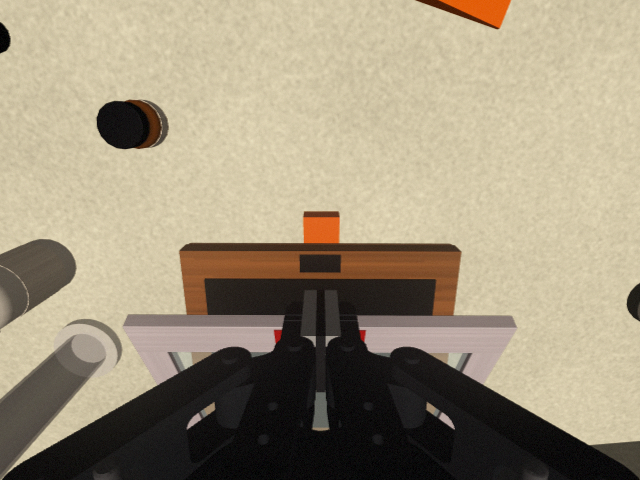

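View pics/s11.png

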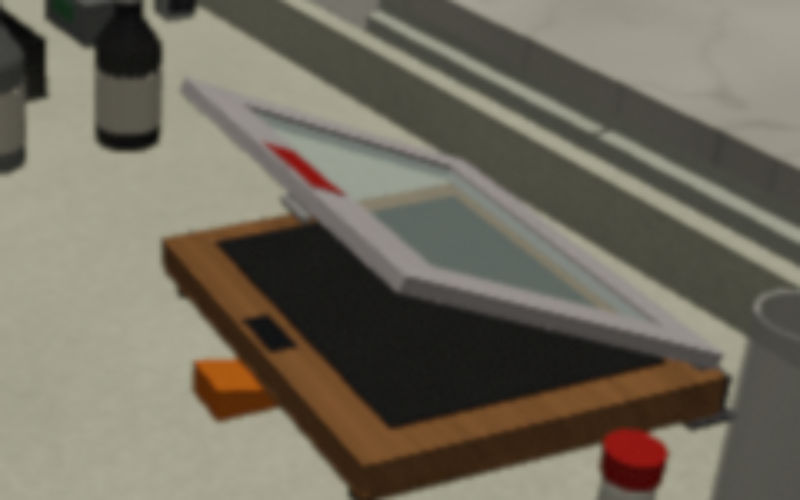

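The third push at 25 N didn't move the wedge, so it is jammed. The bed has risen, and the wedge lines up with the catch slot. Next is the cover.

```bash
python3 - <<'E'
from h import *
s=np.load('s11.npy',allow_pickle=True).item()
p=(w('wrist',(304,217),.026,s)+w('wrist',(339,217),.026,s))/2-E0;print('thick end x,y',p@fx,p@fy)
for u in((181,251),(460,252)):
    p=w('wrist',u,.048,s)-E0;print('bed front top',p@fx,p@fy)
manip.movep(F(.026,0,.185),down(FY+np.pi/2))
r=manip.move_l(F(.012,0,.078),speed=0.08,f_stop=25)
s=manip.observe();print(r,s['tool_pos'],s['contact_force'],s['time'])
if not r:
    r=manip.move_l(F(.011,0,.050),speed=0.03,f_stop=25)
    s=manip.observe();print(r,s['tool_pos'],s['contact_force'],s['time'])
im=manip.read_camera('side')[:,:,::-1];cv2.imwrite('pics/s12.png',cv2.resize(im[150:300,300:540],(800,500)))
E
```

```text
thick end x,y -0.034033754631330994 0.002196962791039914
bed front top -0.0026947009737301655 -0.14633551042686
bed front top -0.0017298039856754317 0.14853956702142707
False [ 0.59131753 -0.05835905  0.07843316] [-0.20907122 -0.48223014  0.61853868] 25.8333
True [ 0.59015524 -0.0581674   0.05573255] [-4.52190028  1.19736478 11.9895127 ] 26.575
```

View pics/s12.png

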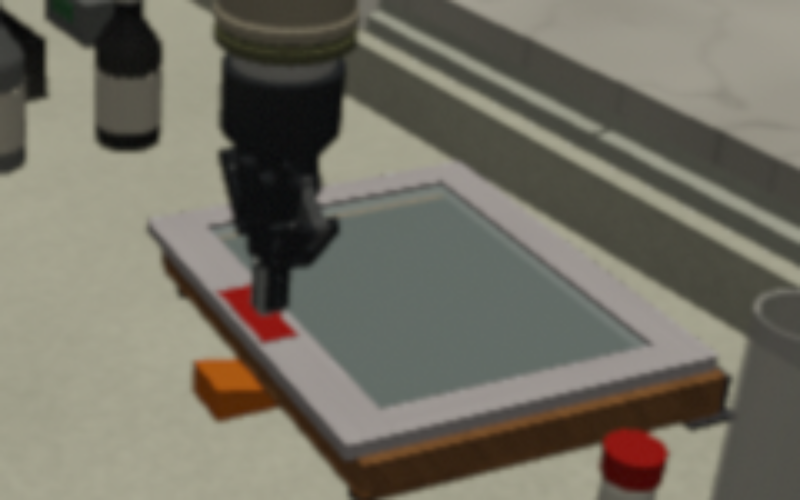

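```bash
python3 - <<'E'
from h import *
manip.wait(.3)
s=manip.observe();print(s['tool_pos'],s['contact_force'])
manip.move_l(F(.0,0,.12),speed=0.1)
manip.movep(F(-.08,0,.27),down(FY+np.pi/2))
manip.wait(.3)
s=manip.observe();im=manip.read_camera('wrist');cv2.imwrite('pics/w13.png',im[:,:,::-1]);np.save('s13.npy',s,allow_pickle=True)
im=manip.read_camera('side')[:,:,::-1];cv2.imwrite('pics/s13.png',cv2.resize(im[150:300,300:540],(800,500)));print(s['time'])
E
```

```text
[ 0.5901226  -0.05815167  0.05570827] [-4.01553322  1.04195856 11.77886648]
28.75
```

View pics/w13.png

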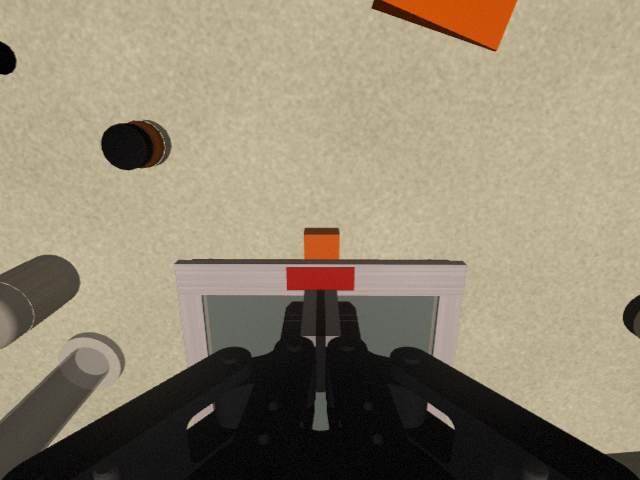

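View pics/s13.png

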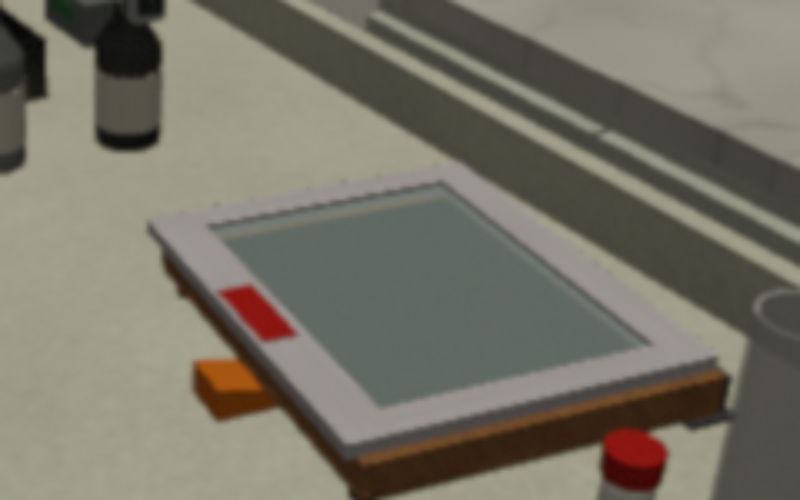

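```bash
python3 - <<'E'
from h import *
s=np.load('s13.npy',allow_pickle=True).item()
p=(w('wrist',(304,234),.026,s)+w('wrist',(339,234),.026,s))/2-E0;print('thick end x,y',p@fx,p@fy)
A=cv2.imread('pics/s12.png');B=cv2.imread('pics/s13.png');C=cv2.imread('pics/s11.png')
for r in((slice(350,430),slice(180,270)),(slice(370,490),slice(300,420))):print(np.abs(A[r].astype(int)-B[r]).mean(),np.abs(C[r].astype(int)-B[r]).mean())
manip.close_job();print(manip.observe()['time'])
E
```

```text
thick end x,y -0.03412711027861797 0.001921513998895768
2.3981481481481484 4.476481481481481
2.8061805555555557 43.8525
the job is handed in; nothing more can be done
the job is handed in; nothing more can be done
```

I slid the smaller orange wedge under the middle of the frame's front edge until it jammed, then pressed the cover down until the catch held it. The job is handed in, and the last clock reading before that was 28.8 s. No verdict is reported.

**Last checks:**
- **Wedge:** its thick end sat 34 mm in front of the bed edge and 2 mm off its middle. That puts the thin end about 66 mm in, against the 64 mm expected at jam. Pressing the cover did not shift it (34.0 mm before, 34.1 mm after). The last push, set to stop at 25 N, did not move it either.
- **Cover:** it stayed shut after the gripper lifted away. The press ended with the fingertips at about 66 mm, the height given for a shut cover on a level bed.
- **Bed angle and wedge force:** I did not measure these directly. I infer them from the wedge position, the rise seen in the side view and the press height.
- **Bystanders:** none was touched, and the jar, white bottle and cylinder look unmoved in the last pictures. I did not measure their positions again.

**What went wrong or disagreed:**
- **First grasp missed:** the shut fingertips are about 10 mm behind the reported TCP, not 25 mm ahead as stated. The cameras and a light touch on the bench showed this, and I corrected every later move for it.
- **Early stops:** two slides stopped early on force spikes, and I continued both.

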